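# Sort tested metal specimens into their trays

## Robot

A 6-joint arm with a two-finger parallel gripper is mounted at the origin on the work surface. World frame = base frame: x ahead of the robot, y to its left, z up, the work surface at z = 0. Lengths are in mm, angles in rad, forces in N, time in s.
With the tool pointing down it reaches from about 275 to 750 mm from the base axis. Payload 10.2 kg.
Tool frame: the origin (TCP) lies at the centre of the arm's flange, where the gripper is bolted on; the fingertips stand 173 mm ahead of it and the grasp point (between the pads) lies 155 mm ahead of it; z points along the fingers, y is the line along which they close (so a half turn about z gives the same grasp; the last joint's range is limited). The gripper opens to 85 mm and grips with 20 to 120 N. Pads are 22 mm wide; open, the fingers measure 114 mm over their backs; the gripper's body (76 mm by 85 mm) begins 54 mm behind the grasp point. The pads swing forward as they close: fully open they stand 13 mm farther back than shut.
Start: joints at [-0.223, 0.313, 1.498, -0, 1.331, -0.223], TCP at [525.007, -0.014, 404.694] pointing down, gripper open.
Joint ranges: [-2.94, 2.94], [-0.97, 2.17], [0.19, 2.56], [-1.23, 4.37], [0.02, 3.11], [-2.88, 2.88]. Speed limits (rad/s): [2.39, 2.39, 3.01, 3.14, 3.14, 3.14].

## Interface

Orientations are given as a unit quaternion [w, x, y, z].
In Python, from rig import status, capture, camera_info, ticket gives the robot as it stands.
- The arm moves only by the shell command python3 -m crank 'ROWS' [FORCE]. ROWS is JSON, a list of rows, each a list of 7 numbers: the shift along the tool's x, y, z as a fraction of full scale, then the turn, a rotation vector about the tool's x, y, z as a fraction of full scale, then the closure, from 0 (fully open) to 1 (shut). A call has 1 to 12 rows; each row is the pose to reach, as a shift and turn from the pose commanded when the call began, along the tool's axes at that moment; what a row does not reach only later rows make up. Full scale, the value 1, is 0.1 m for a shift and 45 degrees for a turn. A row lasts 1/10 s, in which the tool goes at most 50 mm and 8.59 degrees, less where a joint would pass 70% of its speed; a pose out of reach is approached as far as the arm can. A call with a number of a shift or a turn outside -1 to 1 is refused whole. A call with a gripper value outside its range is refused whole. The fingers move at their own pace and stop on an object; FORCE is the grip in N (left out, the last holds). Time passes only in rows, so rows that repeat a pose let the fingers close. It gives the time, the measured TCP pose, the force, the opening and the grip force at its end, in the units of the state.
- status.sense(): the state, without advancing time (a new reading comes with each control period).
- capture(name): name is "scene" or "side" or "wrist"; returns (picture, depth): 384x512x3 uint8, red, green, blue; 384x512 float32, mm along the optical axis (not along the pixel's ray), 0 where there is no reading.
- camera_info(name): a dict with "K" (3x3 intrinsics, pixels), "D" ([k1, k2, p1, p2, k3] as OpenCV has them; the pictures are not rectified), "camera_from_world" (4x4, takes a point from world to camera coordinates). Camera axes: x right, y up, looking along -z (the intrinsics and any distortion apply to the point x, -y, -z); pixel columns grow to the right and rows downward; lengths in mm; the calibration is good to about 2 mm. A picture is of the moment at which its call begins: read the wrist's pose just before it. camera_info takes no time and is no camera call; for the wrist camera it gives the pose at the moment of the call.
- ticket.finish_job(): hands the job in; it is judged then, once.
The state is a dict: "time_s": time; "joints": joint angles; "dq": joint speeds; "tau": joint torques, N m; "eef_pos": TCP position; "ee_rot": TCP orientation; "force": force on the tool from outside, world axes, zero at the start; "wrist_torque": the same for the moment, N m; "grip_width": opening from 0.0 (shut) to 1.0 (fully open); "grip_force": force on a finger pad.
Only numpy, scipy, OpenCV 4.12 (cv2) and the standard library are available. Lean on these libraries where they do the work, as an engineer would, in place of code of your own. Each camera call takes 0.05 s, during which the arm holds its last target. There are 200 camera calls.

## Task

Put the five tested specimens away by shape: both round mounts in the round dish, both notched bars lengthwise in the long tray, and the hexagonal slice in the square tray. Each must lie flat on the floor of its tray, mounts and slice the same way up as they stand now, none on a rim or on another piece. Set each one down rather than letting it fall, and leave the caliper and the loupe where they are.

Things in the scene. Friction and masses are not known exactly. Their poses are not given: they have to be found in the camera images.
- mount_1: Round metallographic mount: grey resin cylinder 38 mm diameter, 22 mm tall, about 55 g, standing on the bench, with an 22 mm polished steel disc showing in its top face. There are two identical ones. Origin: centre of the underside; z up.
- mount_2: Round metallographic mount: grey resin cylinder 38 mm diameter, 22 mm tall, about 55 g, standing on the bench, with an 22 mm polished steel disc showing in its top face. There are two identical ones. Origin: centre of the underside; z up.
- bar_1: Notched steel impact-test bar, 70 x 14 x 14 mm, about 107 g, lying flat on the bench at any yaw, a thin dark notch line across the middle of its top. There are two identical ones. Origin: centre of the bar (7 mm above what it lies on); x along its 70 mm length, z up at the start.
- bar_2: Notched steel impact-test bar, 70 x 14 x 14 mm, about 107 g, lying flat on the bench at any yaw, a thin dark notch line across the middle of its top. There are two identical ones. Origin: centre of the bar (7 mm above what it lies on); x along its 70 mm length, z up at the start.
- hex_slice: Slice of hexagonal steel bar: 46 mm across flats, 53 mm across corners, 20 mm tall, about 280 g, standing flat on the bench. Origin: centre of the underside; z up; one pair of flats faces along +x and -x, the others at 60 degree steps.
- round_dish: Round flat white dish for the round mounts, fixed to the bench: outer diameter 158 mm, inner 150 mm, rim 12 mm high, floor 4 mm thick. Origin: centre of the underside (the inner floor is 4 mm above it); z up.
- square_tray: Square white tray for the hexagonal slice, fixed to the bench: outside 140 x 140 mm, inside 132 x 132 mm, rim 12 mm high, floor 4 mm thick. Origin: centre of the underside (the inner floor is 4 mm above it); x and y along the sides, z up.
- long_tray: Long white tray for the notched bars, fixed to the bench: outside 106 mm (x) by 206 mm (y), inside 98 x 198 mm, rim 12 mm high, floor 4 mm thick. Origin: centre of the underside (the inner floor is 4 mm above it); y along its length, z up.
- caliper: Bystander: steel and black digital caliper lying on the bench beyond the trays, 230 mm long (x), its two jaws reach 40 mm to +y near the +x end, body 14 mm high. Origin: on the bench under the middle of its beam. Leave it alone.
- loupe: Bystander: black magnifier standing on the bench beyond the trays, 48 mm diameter, 40 mm tall. Origin: centre of the underside. Leave it alone.
There are look-alikes about, which are no part of the job. What is shaped like the bar_1 but blue, green or orange is not meant.

How it is judged (in metres and radians):
At the end, for the whole second after the job is handed in: Mounts in the round dish, bars in the long tray (within 0.35 rad of its length), hexagonal slice in the square tray; all inside the walls, within 4 mm of lying on the floor, mounts and slice upright within 0.12 rad, at rest and released (horizontal distance between each of mount_1, mount_2 and round_dish below 0.059 m and z of each of mount_1, mount_2 in the frame of round_dish below 0.008 m and angle between each of mount_1, mount_2, hex_slice's own z axis and vertical below 0.12 rad and linear speed of each of mount_1, mount_2, bar_1, bar_2, hex_slice below 0.02 m/s and x of bar_1 in the frame of long_tray between -0.045 and 0.045 m and y of bar_1 in the frame of long_tray between -0.066 and 0.066 m and z of each of bar_1, bar_2 in the frame of long_tray below 0.015 m and angle between the x axis of each of bar_1, bar_2 and the y axis of long_tray, either way round below 0.35 rad and x of bar_2 in the frame of long_tray between -0.045 and 0.045 m and y of bar_2 in the frame of long_tray between -0.066 and 0.066 m and x of hex_slice in the frame of square_tray between -0.046 and 0.046 m and y of hex_slice in the frame of square_tray between -0.046 and 0.046 m and z of hex_slice in the frame of square_tray below 0.008 m); the robot touches nothing.
It fails at once if the caliper or the loupe is moved by more than 20 mm (distance of any of caliper, loupe from where it was at the start of the episode above 0.02 m).
It fails at once if a specimen is let fall: out of the fingers and moving faster than 0.7 m/s (a fall of about 25 mm) ((linear speed of mount_1 above 0.7 m/s and contact force between the fingers and mount_1 below 0.01 N) or (linear speed of mount_2 above 0.7 m/s and contact force between the fingers and mount_2 below 0.01 N) or (linear speed of bar_1 above 0.7 m/s and contact force between the fingers and bar_1 below 0.01 N) or (linear speed of bar_2 above 0.7 m/s and contact force between the fingers and bar_2 below 0.01 N) or (linear speed of hex_slice above 0.7 m/s and contact force between the fingers and hex_slice below 0.01 N)).
It also fails if it takes over 112 s, if anything falls off the work surface, if the arm or the gripper's body presses on something with over 40 N, if the wrist force passes 120 N, or if a joint passes its speed limit or range.

## Working session

There is one attempt and no reset: what is moved stays moved. The work goes in short steps, Python scripts to look and compute and a shell command to move; the robot and the scene stay as the last step left them, time stands still between calls to the robot, and variables do not carry over. Pictures are saved under pics/ and viewed, at most 14 in all, crops included, and the job is handed in when it is done.

```bash
mkdir -p pics; ls; python3 - <<'E'
from rig import status, capture, camera_info
import cv2,numpy as np
print(status.sense())
for n in ("scene","side","wrist"):
    ci=camera_info(n);p,d=capture(n);np.savez(f"/tmp/{n}.npz",p=p,d=d,K=ci["K"],D=ci["D"],T=ci["camera_from_world"])
    print(n,ci)
    if n!="wrist": cv2.imwrite(f"pics/{n}0.png",cv2.resize(p[:,:,::-1],(800,600)))
E
```

```text
pics
{'time_s': 0.0, 'joints': array([-2.23420422e-01,  3.13486489e-01,  1.49843813e+00,  3.20803975e-06,
        1.33101840e+00, -2.23366440e-01]), 'dq': array([-0.0003063 ,  0.00188247,  0.00137411,  0.00132302, -0.00022909,
       -0.00097827]), 'tau': array([-5.78409599e-04, -4.12261176e+01, -2.59742296e+01, -3.58453699e-04,
        4.11797926e-03, -1.23038126e-05]), 'eef_pos': array([ 5.24967487e+02, -1.52381579e-02,  4.04115861e+02]), 'ee_rot': array([-5.72159432e-04,  7.07125975e-01,  7.07087264e-01, -3.58473940e-04]), 'force': array([ 0.29743686, -0.67017003, -0.71264391]), 'wrist_torque': array([-0.03778712,  0.01810826,  0.02683587]), 'grip_force': 0.0, 'grip_width': 0.9995852083206532}
scene {'K': array([[461.41526589,   0.        , 259.26434149],
       [  0.        , 461.41526589, 192.97703965],
       [  0.        ,   0.        ,   1.        ]]), 'D': array([0.03786683, 0.        , 0.        , 0.        , 0.        ]), 'camera_from_world': array([[-7.61593177e-01,  6.48002791e-01, -8.25927331e-03,
         4.42259285e+02],
       [-5.11155279e-01, -5.92825359e-01,  6.22
[... 721 characters left out ...]
02],
       [ 0.00000000e+00,  0.00000000e+00,  0.00000000e+00,
         1.00000000e+00]])}
wrist {'K': array([[286.85170541,   0.        , 253.90291856],
       [  0.        , 286.85170541, 190.9261739 ],
       [  0.        ,   0.        ,   1.        ]]), 'D': array([-0.06107805,  0.        ,  0.        ,  0.        ,  0.        ]), 'camera_from_world': array([[ 9.99996283e-01, -1.86429101e-04, -2.72000874e-03,
        -5.23150676e+02],
       [-6.34712584e-04,  9.54328637e-01, -2.98758178e-01,
         3.93639740e+01],
       [ 2.65147945e-03,  2.98758794e-01,  9.54324972e-01,
        -3.81270133e+02],
       [ 0.00000000e+00,  0.00000000e+00,  0.00000000e+00,
         1.00000000e+00]])}
```

View pics/scene0.png

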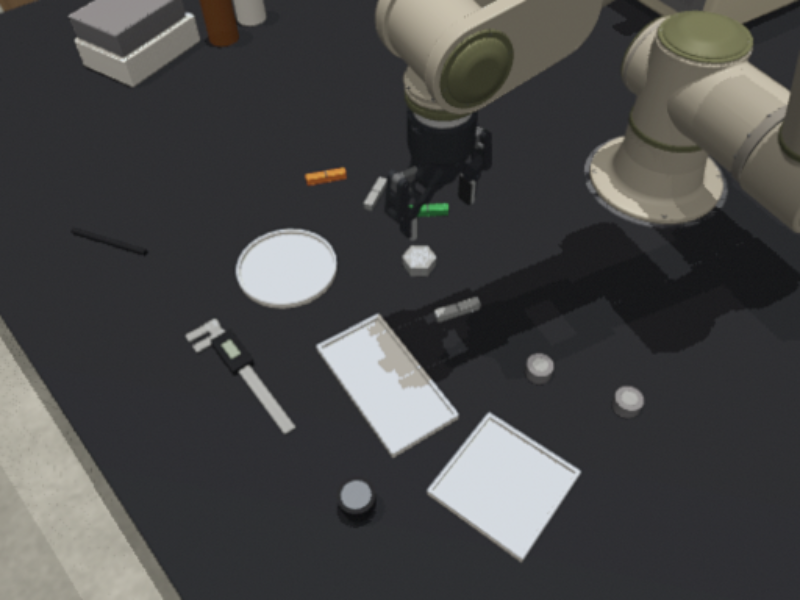

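The scene picture shows bars at (375,193) and (458,308), the hex at (419,260) and mounts at (540,368) and (628,402). The dish is at (287,267), the long tray at (388,385) and the square tray at (505,487). The caliper and loupe lie beyond the trays.

```bash
cat > h.py <<'E'
import cv2,numpy as np
def load(n): return np.load(f"/tmp/{n}.npz")
def rays(z,uv):
    n=cv2.undistortPoints(np.asarray(uv,float).reshape(-1,1,2),z["K"],z["D"]).reshape(-1,2)
    return np.c_[n[:,0],-n[:,1],-np.ones(len(n))]
def world(z,uv,depth):
    T=z["T"];return (rays(z,uv)*np.asarray(depth).reshape(-1,1)-T[:3,3])@T[:3,:3]
def onplane(z,uv,h):
    T=z["T"];c=-T[:3,:3].T@T[:3,3];d=rays(z,uv)@T[:3,:3]
    return c+d*((h-c[2])/d[:,2])[:,None]
def project(z,P):
    T=z["T"];q=np.asarray(P,float).reshape(-1,3)@T[:3,:3].T+T[:3,3];q=q*[1,-1,-1]
    return cv2.projectPoints(q,np.zeros(3),np.zeros(3),z["K"],z["D"])[0].reshape(-1,2)
E
python3 - <<'E'
from h import *
vv,uu=np.mgrid[0:384,0:512];uv=np.c_[uu.ravel(),vv.ravel()]
for n in("scene","side"):
    z=load(n);W=world(z,uv,z["d"].ravel()).reshape(384,512,3)
    hsv=cv2.cvtColor(z["p"],cv2.COLOR_RGB2HSV)
    ok=(W[...,0]>150)&(W[...,0]<900)&(abs(W[...,1])<650)&(z["d"]>0)
    flat=ok&(hsv[...,2]<70)&(abs(W[...,2])<15);print(n,"bench z med/std",np.median(W[flat][:,2]),W[flat][:,2].std())
    m=(ok&(W[...,2]<60)&(W[...,2]>-10)&(hsv[...,2]>90)).astype(np.uint8)
    k,l,s,_=cv2.connectedComponentsWithStats(m)
    for i in range(1,k):
        if s[i,4]<40: continue
        pv,pu=np.where(l==i);h=np.percentile(W[l==i][:,2],70)
        P=W[l==i];r=cv2.minAreaRect(P[:,:2].astype(np.float32))
        print(np.round([pu.mean()*1.5625,pv.mean()*1.5625]),s[i,4],"med",np.round(np.median(P,0)),"p70z",round(h,1),"rect",np.round(r[0]),np.round(r[1]),round(r[2]),"rgb",np.median(z["p"][l==i],0))
E
```

```text
scene bench z med/std -0.4703904027250466 1.9198243461806637
[325. 176.] 208 med [ 444. -381.   11.] p70z 13.7 rect [ 438. -389.] [40. 74.] 61 rgb [145.   97.5  50. ]
[375. 191.] 125 med [ 404. -288.   14.] p70z 14.9 rect [ 400. -295.] [84. 23.] 30 rgb [170. 170. 168.]
[434. 207.] 84 med [ 351. -192.   13.] p70z 14.3 rect [ 348. -200.] [33. 46.] 53 rgb [ 70.  150.   86.5]
[286. 267.] 2611 med [ 618. -250.    4.] p70z 5.6 rect [ 614. -256.] [174. 162.] 65 rgb [212. 218. 224.]
[419. 257.] 271 med [ 452. -119.   20.] p70z 20.7 rect [ 448. -124.] [58. 53.] 48 rgb [186. 188. 187.]
[456. 307.] 162 med [475.  -8.  14.] p70z 14.7 rect [469. -12.] [28. 70.] 67 rgb [119. 119. 117.]
[387. 384.] 4185 med [634.  24.   4.] p70z 5.0 rect [630.  13.] [221. 114.] 83 rgb [212. 218. 223.]
[205. 334.] 252 med [ 784. -223.    4.] p70z 5.4 rect [ 784. -221.] [47. 53.] 86 rgb [170. 171. 167.]
[230. 348.] 86 med [ 772. -167.   14.] p70z 14.3 rect [ 772. -167.] [34. 16.] 88 rgb [164. 174. 156.]
[540. 364.] 201 med [457. 147.  21.] p70z 21.6 rect [450. 142.] [55. 36.] 36 rgb [151. 148. 148.]
[266. 399.] 431 m
[... 1458 characters left out ...]
 -217.    6.] p70z 7.3 rect [ 790. -215.] [63. 45.] 2 rgb [213.  208.5 198.5]
[504. 392.] 3067 med [ 617. -252.    5.] p70z 6.3 rect [ 624. -247.] [177. 163.] 59 rgb [255. 255. 255.]
[364. 369.] 407 med [ 449. -125.   20.] p70z 21.2 rect [ 458. -108.] [79. 54.] 75 rgb [232. 230. 225.]
[332. 427.] 350 med [ 363. -199.   13.] p70z 14.6 rect [ 366. -191.] [32. 77.] 53 rgb [ 18.5 169.5  71. ]
[387. 462.] 326 med [ 402. -290.   14.] p70z 14.9 rect [ 408. -282.] [84. 24.] 29 rgb [215. 211. 201.]
[299. 486.] 378 med [ 285. -270.   14.] p70z 14.9 rect [ 286. -260.] [25. 86.] 17 rgb [ 34. 117. 229.]
[450. 503.] 475 med [ 443. -382.   12.] p70z 14.5 rect [ 447. -377.] [31. 76.] 64 rgb [234. 127.   0.]
```

View pics/side0.png

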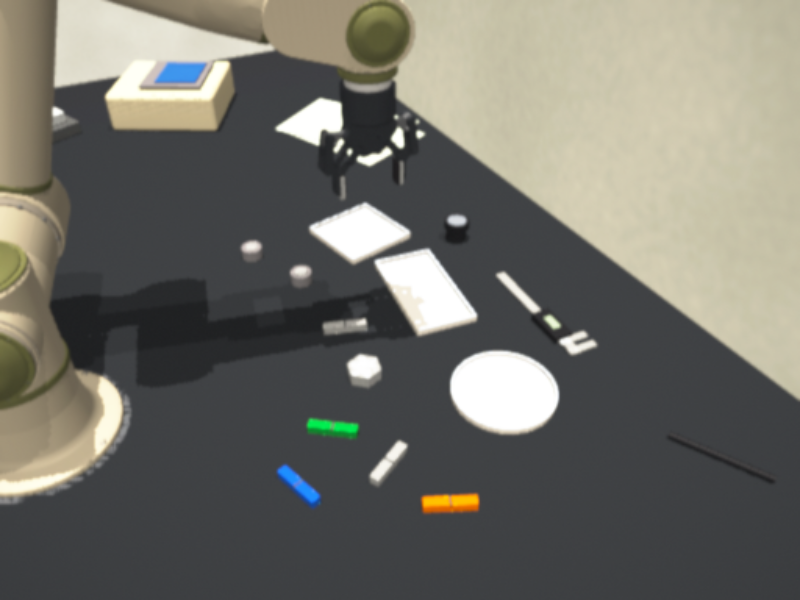

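```bash
python3 - <<'E'
from h import *
vv,uu=np.mgrid[0:384,0:512];uv=np.c_[uu.ravel(),vv.ravel()]
O={"m1":(406,260,22),"m2":(456,144,22),"b1":(403,-290,14),"b2":(472,-9,14),"hex":(450,-122,20),"dish":(617,-251,4),"long":(634,17,4),"sq":(616,235,4)}
for n in("scene","side","wrist"):
    z=load(n);W=world(z,uv,z["d"].ravel()).reshape(384,512,3);V=z["p"].max(2);print(n)
    for k,(x,y,h) in O.items():
        R=70 if h>10 else 130
        m=(np.hypot(W[...,0]-x,W[...,1]-y)<(50 if h>10 else 130))&(V>(75 if h>10 else 150))&(abs(W[...,2]-h)<(4 if h>10 else 14))&(z["d"]>0)
        if h>10: m&=W[...,2]>h-3
        if m.sum()<30: continue
        c=cv2.connectedComponentsWithStats(m.astype(np.uint8));i=1+np.argmax(c[2][1:,4]);m=c[1]==i
        P=onplane(z,np.c_[uu[m],vv[m]],h if h>10 else 8)
        r=cv2.minAreaRect(P[:,:2].astype(np.float32));print(k,m.sum(),"mean",np.round(P.mean(0)[:2],1),"zmed",round(float(np.median(W[m][:,2])),1),"rect",np.round(r[0],1),np.round(r[1]),round(r[2],1))
p=load("wrist")["p"];cv2.imwrite("pics/wrist0.png",cv2.resize(p[:,:,::-1],(800,600)))
E
```

```text
scene
m1 197 mean [407.8 263.2] zmed 21.5 rect [408.  263.3] [37. 33.] 38.0
m2 165 mean [458.5 148.2] zmed 21.2 rect [458.7 147.9] [34. 36.] 49.4
b1 95 mean [ 403.6 -288.5] zmed 14.4 rect [ 403.4 -287.9] [73. 15.] 28.6
b2 147 mean [470.5  -8.4] zmed 13.7 rect [470.7  -7.1] [18. 70.] 72.0
hex 232 mean [ 450.4 -118.8] zmed 20.2 rect [ 450.6 -119.1] [47. 50.] 49.2
dish 2380 mean [ 618.3 -249.7] zmed 4.5 rect [ 617.2 -252.3] [156. 158.] 49.2
long 3863 mean [635.8  22.7] zmed 3.7 rect [633.  16.] [210. 108.] 82.9
sq 4746 mean [617.1 236.7] zmed 3.4 rect [614.3 233.8] [142. 142.] 11.9
side
m1 89 mean [406.9 262.7] zmed 23.3 rect [406.7 261.8] [41. 38.] 62.1
m2 92 mean [457.8 147.2] zmed 23.5 rect [458.  146.1] [37. 37.] 62.1
b1 208 mean [ 403.5 -289.3] zmed 14.7 rect [ 404.6 -288.9] [72. 16.] 29.0
b2 125 mean [471.1  -8.5] zmed 14.8 rect [471.5  -8.6] [20. 69.] 68.2
hex 243 mean [ 451.9 -118.7] zmed 21.1 rect [ 451.8 -119.3] [54. 47.] 77.7
dish 2926 mean [ 617.1 -252.1] zmed 5.4 rect [ 619.1 -248.5] [169. 161.] 24.2
long 2063 mean [635.3  12.5] zmed 5.9 rect [637.2  19.5] [225. 114.] 83.0
sq 1428 mean [616.2 233.4] zmed 6.2 rect [617.8 237. ] [154. 161.] 12.0
wrist
m2 934 mean [455.8 148.2] zmed 22.8 rect [455.5 148.4] [36. 37.] 89.3
b1 174 mean [ 416.  -280.8] zmed 14.9 rect [ 416.  -281.6] [39. 16.] 32.0
b2 554 mean [468.1  -7.5] zmed 14.8 rect [468.4  -7.7] [15. 69.] 71.9
hex 870 mean [ 449.5 -118.4] zmed 20.9 rect [ 449.6 -118.6] [52. 47.] 18.2
dish 4018 mean [ 608.8 -231.3] zmed 4.8 rect [ 610.3 -231.1] [121. 135.] 74.3
long 12876 mean [633.2  25.8] zmed 4.7 rect [634.1  17.6] [209. 108.] 82.8
sq 2659 mean [612.9 177.5] zmed 4.9 rect [625.9 172.8] [145.  35.] 1.4
```

View pics/wrist0.png

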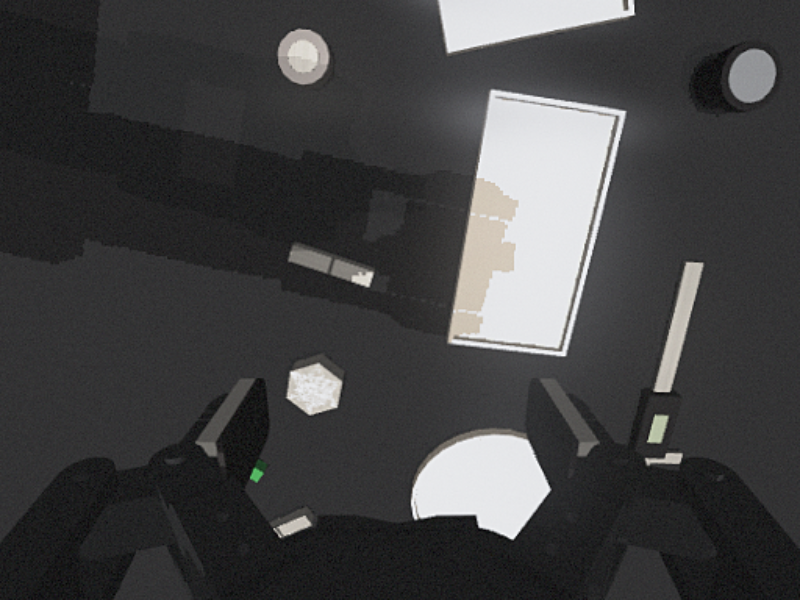

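Every piece was measured by at least two cameras, with results within about 2 mm and heights and sizes matching those given. In the wrist view the bar is at (331,265), the hex at (315,385) and the mount at (303,56). I'll start with mount_2 and keep the tool aligned to the world axes.

```bash
python3 -m crank '[[0.25,-0.11,0.24,0,0,0,0],[0.5,-0.23,0.48,0,0,0,0],[0.74,-0.34,0.72,0,0,0,0],[0.74,-0.34,0.72,0,0,0,0]]' 50 && python3 -m crank '[[0.25,-0.11,0.24,0,0,0,0],[0.5,-0.23,0.48,0,0,0,0],[0.74,-0.34,0.72,0,0,0,0],[0.74,-0.34,0.72,0,0,0,0]]' && python3 -m crank '[[0,0,0.3,0,0,0,0],[0,0,0.6,0,0,0,0],[0,0,0.75,0,0,0,0],[0,0,0.83,0,0,0,0],[0,0,0.83,0,0,0,0]]'
```

```text
time_s: 0.55
eef_pos: [489.4, 76.0, 329.9]
ee_rot: [-0.003, 0.706, 0.708, -0.002]
force: [-0.2, 0.0, 0.3]
grip_width: 1.0
grip_force: 0.0
time_s: 0.95
eef_pos: [455.7, 149.4, 258.6]
ee_rot: [-0.002, 0.706, 0.708, -0.002]
force: [0.5, -0.0, 0.5]
grip_width: 1.001
grip_force: 0.0
time_s: 1.45
eef_pos: [457.6, 147.4, 177.7]
ee_rot: [-0.0, 0.707, 0.707, -0.0]
force: [0.1, -0.1, 0.3]
grip_width: 1.0
grip_force: 0.0
```

```bash
python3 -m crank '[[0,0,0,0,0,0,1],[0,0,0,0,0,0,1],[0,0,0,0,0,0,1],[0,0,0,0,0,0,1],[0,0,0,0,0,0,1],[0,0,0,0,0,0,1],[0,0,0,0,0,0,1],[0,0,0,0,0,0,1]]' 50 && python3 -m crank '[[0,0,-0.2,0,0,0,1],[0,0,-0.5,0,0,0,1],[0,0,-0.83,0,0,0,1],[0,0,-0.83,0,0,0,1]]'; python3 - <<'E'
from rig import capture
import cv2
p,d=capture("wrist");cv2.imwrite("pics/g1.png",p[:,:,::-1])
E
```

```text
time_s: 2.25
eef_pos: [457.2, 148.0, 178.6]
ee_rot: [0.0, 0.707, 0.707, 0.0]
force: [-2.0, -0.3, 7.7]
grip_width: 0.423
grip_force: 49.2
time_s: 2.65
eef_pos: [457.8, 148.1, 264.5]
ee_rot: [0.002, 0.707, 0.707, 0.003]
force: [0.4, 0.7, -0.8]
grip_width: 0.424
grip_force: 50.1
```

View pics/g1.png

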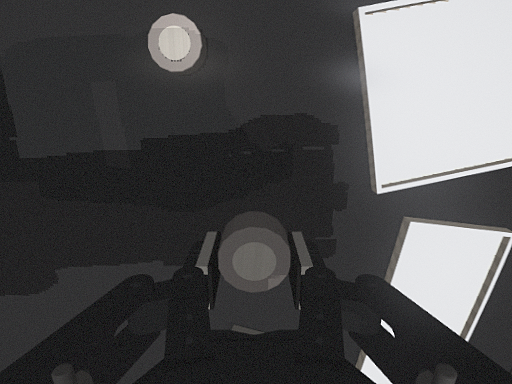

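The mount is held upright and centred at (255,252). The tips brushed the bench during closing, so I'll grip a little higher next time. Next I'll carry it to the dish.

```bash
python3 -m crank '[[-0.2,0.08,0,0,0,0,1],[-0.5,0.19,0,0,0,0,1],[-0.854,0.32,0,0,0,0,1]]' && python3 -m crank '[[-0.3,0.11,0,0,0,0,1],[-0.6,0.22,0,0,0,0,1],[-0.854,0.32,0,0,0,0,1]]' && python3 -m crank '[[-0.3,0.11,0,0,0,0,1],[-0.6,0.22,0,0,0,0,1],[-0.854,0.32,0,0,0,0,1]]' && python3 -m crank '[[-0.3,0.11,0,0,0,0,1],[-0.6,0.22,0,0,0,0,1],[-0.854,0.32,0,0,0,0,1]]' && python3 -m crank '[[-0.3,0.11,0,0,0,0,1],[-0.6,0.22,0,0,0,0,1],[-0.854,0.32,0,0,0,0,1],[-0.854,0.32,0,0,0,0,1],[-0.854,0.32,0,0,0,0,1]]' && python3 -m crank '[[0,0,0.25,0,0,0,1],[0,0,0.5,0,0,0,1],[0,0,0.65,0,0,0,1],[0,0,0.72,0,0,0,1],[0,0,0.75,0,0,0,1],[0,0,0.775,0,0,0,1],[0,0,0.775,0,0,0,1]]'
```

```text
time_s: 3.0
eef_pos: [488.8, 62.1, 259.7]
ee_rot: [-0.001, 0.707, 0.708, -0.001]
force: [0.3, -0.5, -1.0]
grip_width: 0.424
grip_force: 50.1
time_s: 3.3
eef_pos: [521.1, -24.4, 259.5]
ee_rot: [-0.001, 0.707, 0.707, -0.0]
force: [0.4, 0.7, 0.2]
grip_width: 0.422
grip_force: 50.1
time_s: 3.6
eef_pos: [553.1, -109.7, 259.4]
ee_rot: [-0.001, 0.707, 0.707, -0.0]
force: [0.2, -0.2, -0.2]
grip_width: 0.421
grip_force: 50.1
time_s: 3.9
eef_pos: [585.1, -195.1, 259.2]
ee_rot: [-0.001, 0.707, 0.707, -0.0]
force: [0.4, -0.1, -0.5]
grip_width: 0.421
grip_force: 50.1
time_s: 4.4
eef_pos: [616.8, -279.0, 259.0]
ee_rot: [-0.001, 0.707, 0.707, -0.0]
force: [0.7, 0.8, -0.4]
grip_width: 0.418
grip_force: 50.2
time_s: 5.1
eef_pos: [617.1, -279.0, 183.8]
ee_rot: [0.0, 0.707, 0.707, 0.0]
force: [0.5, 0.2, -0.2]
grip_width: 0.422
grip_force: 50.2
```

```bash
python3 -m crank '[[0,0,0.01,0,0,0,1],[0,0,0.015,0,0,0,1],[0,0,0.015,0,0,0,1]]' && python3 -m crank '[[0,0,0,0,0,0,0.5],[0,0,0,0,0,0,0.4],[0,0,0,0,0,0,0.35],[0,0,0,0,0,0,0.35],[0,0,0,0,0,0,0.35]]' && python3 -m crank '[[0,0,-0.2,0,0,0,0.35],[0,0,-0.5,0,0,0,0.35],[0,0,-0.8,0,0,0,0.35],[0,0,-0.8,0,0,0,0.35]]'; python3 - <<'E'
from rig import capture
import cv2
p,d=capture("wrist");cv2.imwrite("pics/g2.png",p[:,:,::-1])
E
```

```text
time_s: 5.4
eef_pos: [617.2, -279.1, 182.7]
ee_rot: [0.001, 0.707, 0.707, 0.0]
force: [-0.3, 1.5, 5.7]
grip_width: 0.424
grip_force: 50.9
time_s: 5.9
eef_pos: [617.0, -279.0, 181.6]
ee_rot: [-0.0, 0.707, 0.707, -0.0]
force: [-0.1, -0.2, -0.7]
grip_width: 0.647
grip_force: 0.0
time_s: 6.3
eef_pos: [617.6, -279.3, 266.5]
ee_rot: [0.004, 0.707, 0.707, 0.001]
force: [0.5, -0.6, 1.1]
grip_width: 0.651
grip_force: 0.0
```

View pics/g2.png

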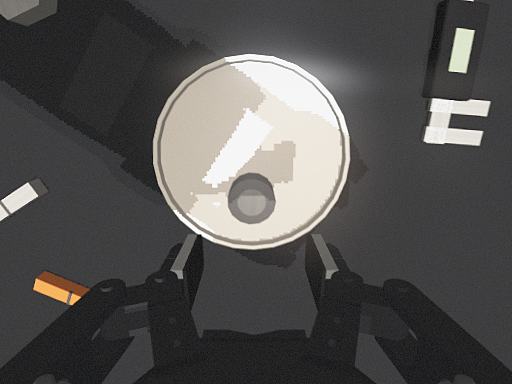

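The mount stands flat in the dish at (251,198) and is released. Next is mount_1.

```bash
for i in 1; do python3 -m crank '[[0.3,-0.11,0,0,0,0,0],[0.6,-0.23,0,0,0,0,0],[0.903,-0.35,0,0,0,0,0]]' && python3 -m crank '[[0.3,-0.11,0,0,0,0,0],[0.6,-0.23,0,0,0,0,0],[0.903,-0.35,0,0,0,0,0]]' && python3 -m crank '[[0.3,-0.11,0,0,0,0,0],[0.6,-0.23,0,0,0,0,0],[0.903,-0.35,0,0,0,0,0]]' && python3 -m crank '[[0.3,-0.11,0,0,0,0,0],[0.6,-0.23,0,0,0,0,0],[0.903,-0.35,0,0,0,0,0]]' && python3 -m crank '[[0.3,-0.11,0,0,0,0,0],[0.6,-0.23,0,0,0,0,0],[0.903,-0.35,0,0,0,0,0]]' && python3 -m crank '[[0.3,-0.11,0,0,0,0,0],[0.6,-0.23,0,0,0,0,0],[0.903,-0.35,0,0,0,0,0],[0.903,-0.35,0,0,0,0,0],[0.903,-0.35,0,0,0,0,0]]'; done | tail -6; python3 - <<'E'
from rig import capture,camera_info
from h import *
vv,uu=np.mgrid[0:384,0:512]
ci=camera_info("wrist");p,d=capture("wrist");z=dict(K=ci["K"],D=ci["D"],T=ci["camera_from_world"])
W=world(z,np.c_[uu.ravel(),vv.ravel()],d.ravel()).reshape(384,512,3)
m=(np.hypot(W[...,0]-407,W[...,1]-263)<45)&(abs(W[...,2]-22)<3)
P=onplane(z,np.c_[uu[m],vv[m]],22);print(m.sum(),P.mean(0),P.min(0),P.max(0))
E
```

```text
time_s: 8.35
eef_pos: [406.7, 262.9, 261.0]
ee_rot: [-0.0, 0.707, 0.708, -0.001]
force: [0.3, -0.1, -0.5]
grip_width: 1.003
grip_force: 0.0
1762 [404.1787016  264.74603552  22.        ] [385.91350256 246.04819734  22.        ] [422.45510887 283.74023444  22.        ]
```

```bash
python3 -m crank '[[0.01,0,0.3,0,0,0,0],[0.01,0,0.6,0,0,0,0],[0.01,0,0.75,0,0,0,0],[0.01,0,0.82,0,0,0,0],[0.01,0,0.82,0,0,0,0]]' && python3 -m crank '[[0,0,0,0,0,0,1],[0,0,0,0,0,0,1],[0,0,0,0,0,0,1],[0,0,0,0,0,0,1],[0,0,0,0,0,0,1],[0,0,0,0,0,0,1],[0,0,0,0,0,0,1],[0,0,0,0,0,0,1]]' 50 && python3 -m crank '[[0,0,-0.2,0,0,0,1],[0,0,-0.5,0,0,0,1],[0,0,-0.82,0,0,0,1],[0,0,-0.82,0,0,0,1]]'
```

```text
time_s: 8.9
eef_pos: [407.3, 263.1, 179.1]
ee_rot: [-0.0, 0.708, 0.707, -0.001]
force: [0.2, 0.4, -0.3]
grip_width: 1.001
grip_force: 0.0
time_s: 9.7
eef_pos: [407.2, 263.8, 180.6]
ee_rot: [0.0, 0.707, 0.707, 0.0]
force: [-1.8, -2.0, 7.3]
grip_width: 0.422
grip_force: 49.2
time_s: 10.1
eef_pos: [407.7, 264.2, 265.4]
ee_rot: [0.002, 0.707, 0.707, 0.003]
force: [0.6, -0.3, -1.1]
grip_width: 0.419
grip_force: 50.0
```

```bash
(python3 -m crank '[[-0.2,0.08,0,0,0,0,1],[-0.45,0.19,0,0,0,0,1],[-0.7,0.3,0,0,0,0,1],[-0.972,0.42,0,0,0,0,1]]' && python3 -m crank '[[-0.32,0.14,0,0,0,0,1],[-0.65,0.28,0,0,0,0,1],[-0.972,0.42,0,0,0,0,1]]' && python3 -m crank '[[-0.32,0.14,0,0,0,0,1],[-0.65,0.28,0,0,0,0,1],[-0.972,0.42,0,0,0,0,1]]' && python3 -m crank '[[-0.32,0.14,0,0,0,0,1],[-0.65,0.28,0,0,0,0,1],[-0.972,0.42,0,0,0,0,1]]' && python3 -m crank '[[-0.32,0.14,0,0,0,0,1],[-0.65,0.28,0,0,0,0,1],[-0.972,0.42,0,0,0,0,1],[-0.972,0.42,0,0,0,0,1],[-0.972,0.42,0,0,0,0,1]]' && python3 -m crank '[[0,0,0.25,0,0,0,1],[0,0,0.5,0,0,0,1],[0,0,0.65,0,0,0,1],[0,0,0.72,0,0,0,1],[0,0,0.75,0,0,0,1],[0,0,0.77,0,0,0,1],[0,0,0.78,0,0,0,1],[0,0,0.78,0,0,0,1]]' ) | tail -12
```

```text
time_s: 11.9
eef_pos: [616.8, -222.4, 260.6]
ee_rot: [-0.001, 0.707, 0.707, -0.0]
force: [0.1, -0.6, -0.1]
grip_width: 0.42
grip_force: 50.1
time_s: 12.7
eef_pos: [617.2, -222.2, 184.7]
ee_rot: [0.001, 0.707, 0.707, 0.0]
force: [-0.8, 0.9, 2.8]
grip_width: 0.427
grip_force: 50.6
```

```bash
(python3 -m crank '[[0,0,0,0,0,0,0.5],[0,0,0,0,0,0,0.4],[0,0,0,0,0,0,0.35],[0,0,0,0,0,0,0.35],[0,0,0,0,0,0,0.35]]' && python3 -m crank '[[0,0,-0.2,0,0,0,0.35],[0,0,-0.5,0,0,0,0.35],[0,0,-0.8,0,0,0,0.35],[0,0,-0.8,0,0,0,0]]' && python3 -m crank '[[0.17,-0.28,0,0,0,0,0],[0.34,-0.56,0,0,0,0,0],[0.52,-0.83,0,0,0,0,0]]' && python3 -m crank '[[0.17,-0.28,0,0,0,0.12,0],[0.34,-0.56,0,0,0,0.2,0],[0.52,-0.83,0,0,0,0.256,0],[0.52,-0.83,0,0,0,0.256,0],[0.52,-0.83,0,0,0,0.256,0]]') | tail -6; python3 - <<'E'
from rig import capture,camera_info
from h import *
vv,uu=np.mgrid[0:384,0:512]
ci=camera_info("wrist");p,d=capture("wrist");z=dict(K=ci["K"],D=ci["D"],T=ci["camera_from_world"])
cv2.imwrite("pics/g3.png",p[:,:,::-1])
W=world(z,np.c_[uu.ravel(),vv.ravel()],d.ravel()).reshape(384,512,3)
m=(np.hypot(W[...,0]-450,W[...,1]+119)<40)&(abs(W[...,2]-20)<3)
P=onplane(z,np.c_[uu[m],vv[m]],20);q=P[:,:2].astype(np.float32)
print(m.sum(),P.mean(0),cv2.minAreaRect(q),cv2.minEnclosingCircle(q))
a=np.radians(np.arange(0,60,2));e=[np.ptp(q@[np.cos(t),np.sin(t)]) for t in a];print(np.argmin(e)*2,min(e),max(e))
E
```

```text
time_s: 14.4
eef_pos: [451.0, -118.2, 263.8]
ee_rot: [0.0, 0.774, 0.633, 0.0]
force: [0.7, 0.8, 0.2]
grip_width: 0.998
grip_force: 0.0
2830 [ 449.32723311 -117.53324737   20.        ] ((449.380859375, -118.18042755126953), (53.66193771362305, 45.906890869140625), 76.6841049194336) ((449.37078857421875, -118.17803955078125), 26.843727111816406)
48 47.14070524969378 52.935207681676275
```

View pics/g3.png

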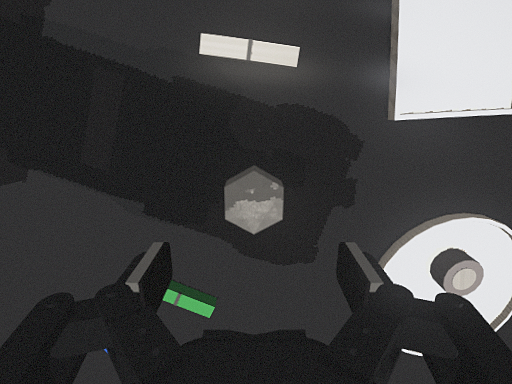

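The hex is at (254,200) with its flats squared to the fingers. The second mount is standing in the dish at (458,272). Next I'll grip the hex.

```bash
python3 -m crank '[[0,0,0.3,0,0,0,0],[0,0,0.6,0,0,0,0],[0,0,0.75,0,0,0,0],[0,0,0.835,0,0,0,0],[0,0,0.835,0,0,0,0]]' && python3 -m crank '[[0,0,0,0,0,0,1],[0,0,0,0,0,0,1],[0,0,0,0,0,0,1],[0,0,0,0,0,0,1],[0,0,0,0,0,0,1],[0,0,0,0,0,0,1],[0,0,0,0,0,0,1],[0,0,0,0,0,0,1]]' 80 && python3 -m crank '[[0,0,-0.15,0,0,0,1],[0,0,-0.4,0,0,0,1],[0,0,-0.65,0,0,0,1],[0,0,-0.83,0,0,0,1],[0,0,-0.83,0,0,0,1]]'
```

```text
time_s: 14.95
eef_pos: [451.3, -118.5, 179.4]
ee_rot: [-0.001, 0.775, 0.633, -0.0]
force: [-0.0, 0.6, 0.6]
grip_width: 1.0
grip_force: 0.0
time_s: 15.75
eef_pos: [451.2, -118.3, 181.4]
ee_rot: [0.001, 0.774, 0.633, 0.0]
force: [-3.8, 0.8, 10.3]
grip_width: 0.513
grip_force: 82.3
time_s: 16.25
eef_pos: [451.3, -118.3, 265.2]
ee_rot: [0.002, 0.774, 0.633, 0.001]
force: [1.0, 0.4, -4.0]
grip_width: 0.513
grip_force: 83.1
```

```bash
(python3 -m crank '[[0.2,0.05,0,0,0,0,1],[0.45,0.11,0,0,0,0,1],[0.7,0.17,0,0,0,0,1],[0.949,0.227,0,0,0,0,1]]' && python3 -m crank '[[0.3,0.07,0,0,0,0,1],[0.62,0.15,0,0,0,0,1],[0.949,0.227,0,0,0,0,1]]' && python3 -m crank '[[0.3,0.07,0,0,0,0,1],[0.62,0.15,0,0,0,0,1],[0.949,0.227,0,0,0,0,1]]' && python3 -m crank '[[0.3,0.07,0,0,0,0,1],[0.6,0.15,0,0,0,0,1],[0.8,0.19,0,0,0,0,1],[0.949,0.227,0,0,0,0,1],[0.949,0.227,0,0,0,0,1]]' && python3 -m crank '[[0,0,0.25,0,0,0,1],[0,0,0.5,0,0,0,1],[0,0,0.65,0,0,0,1],[0,0,0.72,0,0,0,1],[0,0,0.75,0,0,0,1],[0,0,0.77,0,0,0,1],[0,0,0.78,0,0,0,1],[0,0,0.785,0,0,0,1],[0,0,0.785,0,0,0,1]]' ) | tail -12
```

```text
time_s: 17.75
eef_pos: [615.7, 237.0, 261.2]
ee_rot: [-0.001, 0.774, 0.633, -0.001]
force: [0.1, 0.4, -3.7]
grip_width: 0.507
grip_force: 83.0
time_s: 18.65
eef_pos: [615.9, 235.6, 185.5]
ee_rot: [0.0, 0.774, 0.633, 0.001]
force: [-1.1, -0.1, -0.3]
grip_width: 0.515
grip_force: 83.3
```

```bash
(python3 -m crank '[[0,0,0.005,0,0,0,1],[0,0,0.005,0,0,0,0.35],[0,0,0.005,0,0,0,0.27],[0,0,0.005,0,0,0,0.27],[0,0,0.005,0,0,0,0.27]]' && python3 -m crank '[[0,0,-0.2,0,0,0,0.27],[0,0,-0.5,0,0,0,0.27],[0,0,-0.8,0,0,0,0.27],[0,0,-0.8,0,0,0,0.27]]' && python3 -m crank '[[-0.3,-0.11,0,0,0,0,0.3],[-0.6,-0.21,0,0,0,0,0.3],[-0.892,-0.316,0,0,0,0,0.3]]' && python3 -m crank '[[-0.3,-0.11,0,0,0,0,0.3],[-0.6,-0.21,0,0,0,0,0.3],[-0.892,-0.316,0,0,0,0,0.3]]' && python3 -m crank '[[-0.3,-0.11,0,0,0,-0.18,0.3],[-0.6,-0.21,0,0,0,-0.36,0.3],[-0.892,-0.316,0,0,0,-0.54,0.3],[-0.892,-0.316,0,0,0,-0.72,0.3],[-0.892,-0.316,0,0,0,-0.9,0.3],[-0.892,-0.316,0,0,0,-0.922,0.3]]' && python3 -m crank '[[0,0,0,0,0,-0.18,0.3],[0,0,0,0,0,-0.36,0.3],[0,0,0,0,0,-0.54,0.3],[0,0,0,0,0,-0.72,0.3],[0,0,0,0,0,-0.9,0.3],[0,0,0,0,0,-0.922,0.3],[0,0,0,0,0,-0.922,0.3]]') | tail -6; python3 - <<'E'
from rig import capture,camera_info
from h import *
vv,uu=np.mgrid[0:384,0:512]
ci=camera_info("wrist");p,d=capture("wrist");z=dict(K=ci["K"],D=ci["D"],T=ci["camera_from_world"])
cv2.imwrite("pics/g4.png",p[:,:,::-1])
W=world(z,np.c_[uu.ravel(),vv.ravel()],d.ravel()).reshape(384,512,3)
m=(np.hypot(W[...,0]-470,W[...,1]+8)<45)&(abs(W[...,2]-14)<3)
P=onplane(z,np.c_[uu[m],vv[m]],14);q=P[:,:2].astype(np.float32)
print(m.sum(),P.mean(0),cv2.minAreaRect(q))
E
```

```text
time_s: 21.45
eef_pos: [469.5, -7.5, 264.0]
ee_rot: [-0.0, 0.163, 0.987, 0.0]
force: [0.3, -0.7, 0.1]
grip_width: 0.704
grip_force: 0.0
1445 [466.61090967  -7.69281117  14.        ] ((468.2541198730469, -8.031623840332031), (13.831796646118164, 70.39309692382812), 70.6627426147461)
```

View pics/g4.png

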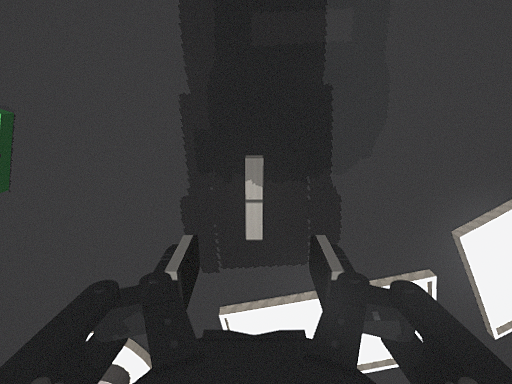

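The bar is squared between the fingers at (254,197). I'll grip and lift it, carry it, turn it to the tray's length and lower it.

```bash
python3 -m crank '[[0,0,0.3,0,0,0,0.3],[0,0,0.6,0,0,0,0.3],[0,0,0.77,0,0,0,0.3],[0,0,0.857,0,0,0,0.3],[0,0,0.857,0,0,0,0.3]]' && python3 -m crank '[[0,0,0,0,0,0,1],[0,0,0,0,0,0,1],[0,0,0,0,0,0,1],[0,0,0,0,0,0,1],[0,0,0,0,0,0,1],[0,0,0,0,0,0,1],[0,0,0,0,0,0,1],[0,0,0,0,0,0,1]]' 70 && python3 -m crank '[[0,0,-0.2,0,0,0,1],[0,0,-0.5,0,0,0,1],[0,0,-0.85,0,0,0,1],[0,0,-0.85,0,0,0,1]]' && (python3 -m crank '[[-0.2,0.17,0,0,0,0,1],[-0.45,0.38,0,0,0,0,1],[-0.694,0.599,0,0,0,0,1]]' && python3 -m crank '[[-0.2,0.17,0,0,0,0.15,1],[-0.4,0.35,0,0,0,0.32,1],[-0.6,0.52,0,0,0,0.49,1],[-0.694,0.599,0,0,0,0.66,1],[-0.694,0.599,0,0,0,0.83,1],[-0.694,0.599,0,0,0,0.873,1]]' && python3 -m crank '[[0,0,0,0,0,0.15,1],[0,0,0,0,0,0.32,1],[0,0,0,0,0,0.49,1],[0,0,0,0,0,0.66,1],[0,0,0,0,0,0.83,1],[0,0,0,0,0,0.873,1],[0,0,0,0,0,0.873,1]]') | tail -6;  python3 - <<'E'
from rig import capture
import cv2
p,d=capture("wrist");cv2.imwrite("pics/g5.png",p[:,:,::-1])
E
```

```text
time_s: 22.0
eef_pos: [469.3, -7.6, 177.9]
ee_rot: [-0.001, 0.162, 0.987, 0.0]
force: [-0.0, -0.6, 0.4]
grip_width: 0.701
grip_force: 0.0
time_s: 22.8
eef_pos: [469.7, -7.7, 179.4]
ee_rot: [0.001, 0.161, 0.987, -0.0]
force: [-2.2, -0.3, 7.5]
grip_width: 0.134
grip_force: 68.9
time_s: 23.2
eef_pos: [470.2, -7.8, 267.4]
ee_rot: [0.004, 0.161, 0.987, -0.0]
force: [0.2, 0.4, -1.0]
grip_width: 0.133
grip_force: 68.8
time_s: 24.8
eef_pos: [639.0, 61.8, 262.6]
ee_rot: [-0.0, 0.75, 0.662, -0.0]
force: [0.1, -0.4, -1.5]
grip_width: 0.135
grip_force: 68.8
```

View pics/g5.png

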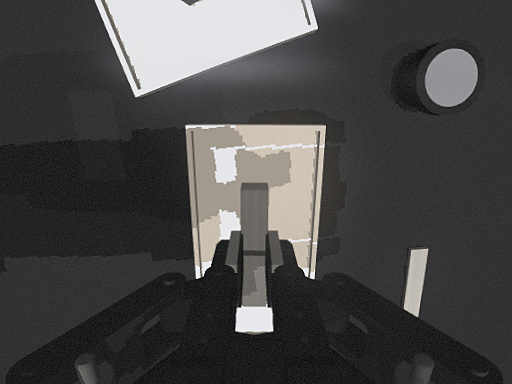

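The bar is held level at (255,245), parallel to the tray walls. I'll lower and release it.

```bash
python3 -m crank '[[0,0,0.25,0,0,0,1],[0,0,0.5,0,0,0,1],[0,0,0.66,0,0,0,1],[0,0,0.74,0,0,0,1],[0,0,0.77,0,0,0,1],[0,0,0.79,0,0,0,1],[0,0,0.8,0,0,0,1],[0,0,0.808,0,0,0,1],[0,0,0.808,0,0,0,1]]'
```

```text
time_s: 25.75
eef_pos: [639.3, 61.8, 183.5]
ee_rot: [0.0, 0.75, 0.662, 0.0]
force: [-0.5, -0.3, 3.1]
grip_width: 0.139
grip_force: 69.2
```

```bash
(python3 -m crank '[[0,0,0,0,0,0,0.7],[0,0,0,0,0,0,0.58],[0,0,0,0,0,0,0.55],[0,0,0,0,0,0,0.55],[0,0,0,0,0,0,0.55]]' && python3 -m crank '[[0,0,-0.2,0,0,0,0.55],[0,0,-0.5,0,0,0,0.55],[0,0,-0.8,0,0,0,0.55],[0,0,-0.8,0,0,0,0.55]]' && python3 -m crank '[[-0.31,-0.16,0,0,0,0,0.3],[-0.62,-0.31,0,0,0,0,0.3],[-0.943,-0.475,0,0,0,0,0.3]]' && python3 -m crank '[[-0.31,-0.16,0,0,0,0,0.3],[-0.62,-0.31,0,0,0,0,0.3],[-0.943,-0.475,0,0,0,0,0.3]]' && python3 -m crank '[[-0.31,-0.16,0,0,0,0,0.3],[-0.62,-0.31,0,0,0,0,0.3],[-0.943,-0.475,0,0,0,0,0.3]]' && python3 -m crank '[[-0.31,-0.16,0,0,0,0.18,0.3],[-0.62,-0.31,0,0,0,0.36,0.3],[-0.943,-0.475,0,0,0,0.54,0.3],[-0.943,-0.475,0,0,0,0.6,0.3]]' && python3 -m crank '[[0,0,0,0,0,0.18,0.3],[0,0,0,0,0,0.36,0.3],[0,0,0,0,0,0.54,0.3],[0,0,0,0,0,0.6,0.3],[0,0,0,0,0,0.6,0.3]]') | tail -6; python3 - <<'E'
from rig import capture,camera_info
from h import *
vv,uu=np.mgrid[0:384,0:512]
ci=camera_info("wrist");p,d=capture("wrist");z=dict(K=ci["K"],D=ci["D"],T=ci["camera_from_world"])
cv2.imwrite("pics/g6.png",p[:,:,::-1])
W=world(z,np.c_[uu.ravel(),vv.ravel()],d.ravel()).reshape(384,512,3)
m=(np.hypot(W[...,0]-403.5,W[...,1]+289)<45)&(abs(W[...,2]-14)<3)
P=onplane(z,np.c_[uu[m],vv[m]],14);q=P[:,:2].astype(np.float32)
print(m.sum(),P.mean(0),cv2.minAreaRect(q))
E
```

```text
time_s: 28.45
eef_pos: [403.8, -288.9, 262.2]
ee_rot: [-0.0, 0.968, 0.249, -0.0]
force: [0.9, -0.4, -0.2]
grip_width: 0.701
grip_force: 0.0
1435 [ 404.12705974 -287.03011254   14.        ] ((402.5042724609375, -287.8523864746094), (69.9388198852539, 14.078051567077637), 28.536258697509766)
```

View pics/g6.png

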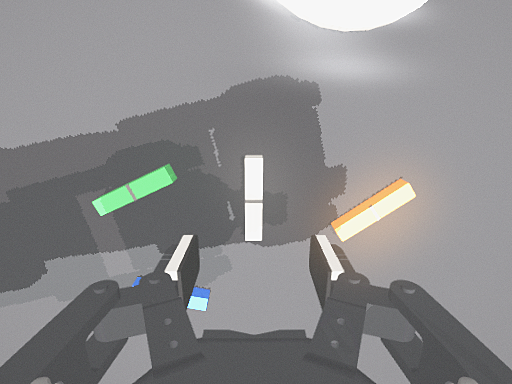

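The steel bar is squared between the fingers at (254,198), with the coloured look-alikes clear of them.

```bash
python3 -m crank '[[0,0,0.3,0,0,0,0.3],[0,0,0.6,0,0,0,0.3],[0,0,0.77,0,0,0,0.3],[0,0,0.84,0,0,0,0.3],[0,0,0.84,0,0,0,0.3]]' && python3 -m crank '[[0,0,0,0,0,0,1],[0,0,0,0,0,0,1],[0,0,0,0,0,0,1],[0,0,0,0,0,0,1],[0,0,0,0,0,0,1],[0,0,0,0,0,0,1],[0,0,0,0,0,0,1],[0,0,0,0,0,0,1]]' 70 && python3 -m crank '[[0,0,-0.2,0,0,0,1],[0,0,-0.5,0,0,0,1],[0,0,-0.84,0,0,0,1],[0,0,-0.84,0,0,0,1]]' && (python3 -m crank '[[0.2,-0.07,0,0,0,0,1],[0.5,-0.19,0,0,0,0,1],[0.806,-0.301,0,0,0,0,1]]' && python3 -m crank '[[0.27,-0.1,0,0,0,0,1],[0.54,-0.2,0,0,0,0,1],[0.806,-0.301,0,0,0,0,1]]' && python3 -m crank '[[0.27,-0.1,0,0,0,0,1],[0.54,-0.2,0,0,0,0,1],[0.806,-0.301,0,0,0,0,1]]' && python3 -m crank '[[0.27,-0.1,0,0,0,-0.15,1],[0.54,-0.2,0,0,0,-0.3,1],[0.7,-0.26,0,0,0,-0.45,1],[0.806,-0.301,0,0,0,-0.6,1]]' && python3 -m crank '[[0,0,0,0,0,-0.15,1],[0,0,0,0,0,-0.3,1],[0,0,0,0,0,-0.45,1],[0,0,0,0,0,-0.6,1],[0,0,0,0,0,-0.6,1],[0,0,0,0,0,-0.6,1]]') | tail -6;  python3 - <<'E'
from rig import capture
import cv2
p,d=capture("wrist");cv2.imwrite("pics/g7.png",p[:,:,::-1])
E
```

```text
time_s: 29.0
eef_pos: [403.9, -288.9, 178.1]
ee_rot: [-0.001, 0.968, 0.25, -0.0]
force: [0.6, -0.7, 0.5]
grip_width: 0.702
grip_force: 0.0
time_s: 29.8
eef_pos: [404.1, -289.1, 179.6]
ee_rot: [0.001, 0.968, 0.25, 0.0]
force: [-2.4, 1.2, 6.4]
grip_width: 0.131
grip_force: 68.9
time_s: 30.2
eef_pos: [404.5, -289.5, 266.7]
ee_rot: [0.003, 0.968, 0.25, 0.002]
force: [0.5, 0.7, -2.5]
grip_width: 0.134
grip_force: 68.9
time_s: 32.1
eef_pos: [627.9, -27.8, 262.2]
ee_rot: [-0.0, 0.751, 0.661, -0.0]
force: [0.0, 0.3, -2.0]
grip_width: 0.133
grip_force: 68.8
```

View pics/g7.png

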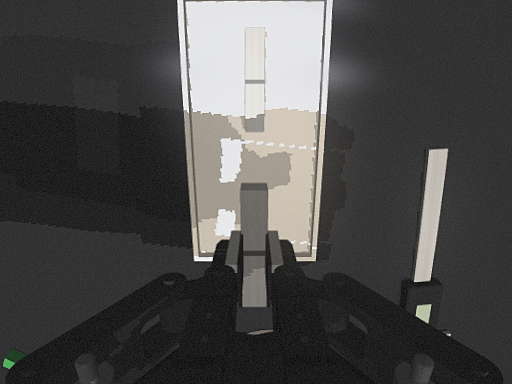

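The first bar lies flat and lengthwise at (255,80). The second is in line with it, so I'll lower it (262.7 to 182.9) and release.

```bash
(python3 -m crank '[[0,0,0.25,0,0,0,1],[0,0,0.5,0,0,0,1],[0,0,0.66,0,0,0,1],[0,0,0.73,0,0,0,1],[0,0,0.76,0,0,0,1],[0,0,0.78,0,0,0,1],[0,0,0.79,0,0,0,1],[0,0,0.798,0,0,0,1],[0,0,0.798,0,0,0,1]]' && python3 -m crank '[[0,0,0,0,0,0,0.7],[0,0,0,0,0,0,0.58],[0,0,0,0,0,0,0.55],[0,0,0,0,0,0,0.55],[0,0,0,0,0,0,0.55]]' && python3 -m crank '[[0,0,-0.2,0,0,0,0.55],[0,0,-0.5,0,0,0,0.55],[0,0,-0.8,0,0,0,0.55],[0,0,-1,0,0,0,0.55]]' && python3 -m crank '[[0,-0.3,-0.3,0,0,0,0.5],[0,-0.6,-0.6,0,0,0,0.5],[0,-1,-0.9,0,0,0,0.5],[0,-1,-0.9,0,0,0,0.5]]'); python3 - <<'E'
from rig import capture,camera_info
from h import *
vv,uu=np.mgrid[0:384,0:512];uv=np.c_[uu.ravel(),vv.ravel()]
Tr={"dish":(617,-251,0),"long":(633.5,17,-7.1),"sq":(615,235,12)}
for n in("scene","side"):
    ci=camera_info(n);p,d=capture(n);z=dict(K=ci["K"],D=ci["D"],T=ci["camera_from_world"])
    W=world(z,uv,d.ravel()).reshape(384,512,3)
    if n=="scene": cv2.imwrite("pics/end.png",cv2.resize(p[150:384,110:400,::-1],(725,585)))
    for k,(x,y,a) in Tr.items():
        m=((np.hypot(W[...,0]-x,W[...,1]-y)<60)|((abs(W[...,0]-x)<30)&(abs(W[...,1]-y)<90)))&(W[...,2]>13)&(W[...,2]<60)
        c=cv2.connectedComponentsWithStats(m.astype(np.uint8))
        for i in range(1,c[0]):
            if c[2][i,4]>40:
                P=W[c[1]==i];zt=np.percentile(P[:,2],[10,50,90]);t=P[P[:,2]>zt[1]-3];r=cv2.minAreaRect(t[:,:2].astype(np.float32))
                A=np.c_[t[:,:2]-t[:,:2].mean(0),np.ones(len(t))];s=np.linalg.lstsq(A,t[:,2],rcond=None)[0]
                print(n,k,c[2][i,4],"off",np.round(r[0]-np.array([x,y])),np.round(r[1]),round(r[2]),"z",zt.round(1),"slope",s[:2].round(2))
E
```

```text
time_s: 33.05
eef_pos: [628.2, -27.9, 183.7]
ee_rot: [0.001, 0.75, 0.662, 0.0]
force: [-0.2, 0.7, 1.6]
grip_width: 0.135
grip_force: 69.2
time_s: 33.55
eef_pos: [628.0, -27.8, 182.9]
ee_rot: [-0.0, 0.75, 0.662, -0.0]
force: [-0.0, -0.4, 0.1]
grip_width: 0.451
grip_force: 0.0
time_s: 33.95
eef_pos: [628.2, -27.8, 285.2]
ee_rot: [0.001, 0.75, 0.662, 0.001]
force: [0.1, -0.7, 0.8]
grip_width: 0.455
grip_force: 0.0
time_s: 34.35
eef_pos: [526.3, -14.7, 377.3]
ee_rot: [0.003, 0.749, 0.662, 0.002]
force: [-0.1, -0.4, -0.7]
grip_width: 0.502
grip_force: 0.0
scene dish 184 off [ -1. -28.] [39. 35.] 59 z [17.  25.4 28.1] slope [0.03 0.01]
scene dish 189 off [-1. 29.] [38. 34.] 52 z [17.4 25.6 27.9] slope [-0.01 -0.01]
scene long 179 off [ -6. -46.] [71. 14.] 83 z [15.5 17.8 19.9] slope [0.01 0.01]
scene long 201 off [ 6. 44.] [73. 15.] 82 z [14.5 16.2 18.6] slope [-0.01  0.01]
scene sq 487 off [2. 1.] [46. 51.] 47 z [20.  23.  24.9] slope [0.01 0.01]
side dish 209 off [ 2. 28.] [38. 35.] 55 z [17.4 26.6 28.9] slope [ 0.   -0.01]
side dish 227 off [  1. -28.] [38. 37.] 41 z [17.8 26.4 28.4] slope [0.02 0.01]
side long 98 off [ 7. 45.] [73. 16.] 82 z [15.8 19.  21.2] slope [-0.01  0.  ]
side long 114 off [ -4. -44.] [73. 14.] 82 z [15.4 18.8 21.1] slope [-0.02  0.01]
side sq 147 off [ 2. -1.] [44. 50.] 47 z [16.6 24.3 26.9] slope [-0.    0.01]
```

View pics/end.png

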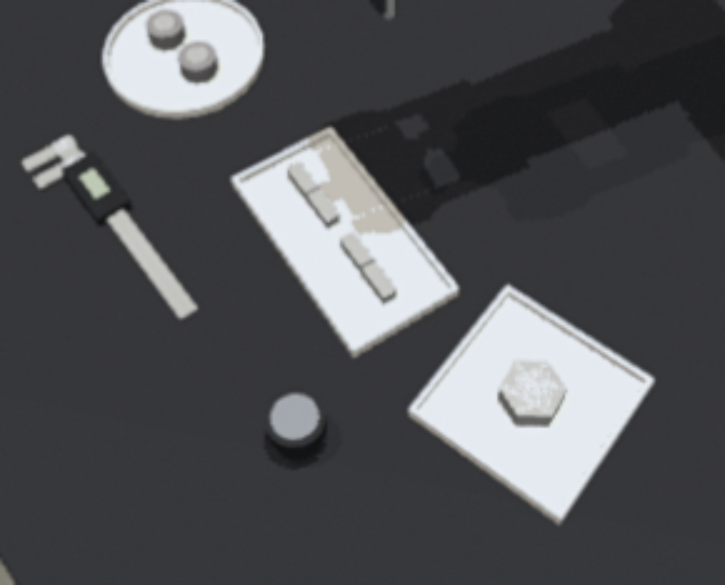

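The picture shows all five flat and released: mounts at (166,30) and (199,62), bars at (313,193) and (368,267), and the hex at (533,393). Their heights and tilts match lying on the tray floors, so I'm handing in.

```bash
python3 -m crank '[[0,0,0,0,0,0,0.5],[0,0,0,0,0,0,0.5]]' >/dev/null; python3 -c "from rig import ticket;print(ticket.finish_job())"
```

```text
the job is handed in; nothing more can be done
None
```

All five specimens are put away flat in their trays (both mounts in the dish, both bars lengthwise in the long tray, the hexagonal slice in the square tray), the caliper and loupe were left alone, and the job was handed in at about 35 s; no verdict came back.

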